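Peel the top procedure tray off a stuck stack and hold it up

ROBOT

A 7-joint arm with a two-finger parallel gripper is mounted at the origin on a cart in front of the work surface, level with it; the furniture and walls round the work are solid. World frame = base frame: x ahead of the robot, y to its left, z up, the work surface at z = 0. Lengths are in m, angles in rad, forces in N, time in s.
With the tool pointing down it reaches from about 0.4 to 0.85 m from the base axis. Payload 10.4 kg.
Tool frame: the origin (TCP) lies between the finger pads; the fingertips stand 11 mm ahead of it and the grasp point (between the pads) lies 8 mm behind it; z points along the fingers, y is the direction in which the jaws open and shut (so a half turn about z gives the same grasp; the last joint's range is limited). The gripper opens to 87 mm and grips with 3 to 60 N. Pads are 19 mm wide; open, the fingers measure 117 mm over their backs; the gripper's body (75 mm by 190 mm) begins 51 mm behind the grasp point.
Start: joints at [-1.159, 0.332, -0.065, 1.46, 0.022, 1.35, -0.088], TCP at [0.263, 0.567, 0.234] pointing down, gripper open.
Joint ranges: [-2.6, 2.6], [-0.5, 2.12], [-1.47, 1.34], [0.16, 2.42], [-1.27, 4.41], [0.06, 2.06], [-2.6, 2.6]. Speed limits (rad/s): [2.22, 2.22, 2.79, 2.79, 3.14, 3.14, 3.14].

INTERFACE

Orientations are given as a unit quaternion [x, y, z, w].
In Python, from bench import r, eyes gives the robot as it stands.
- The arm moves only by the shell command python3 -m inch 'ROWS' [FORCE]. ROWS is a JSON object of lists of equal length, an entry for each row: "translation": the shift along the world's x, y, z scaled (see below), a list of three; "rot": the turn, a rotation vector about the world's x, y, z scaled (see below), a list of three; "jaw": the finger opening in mm, from 0 to 87. In form: {"translation": [[tx, ty, tz], ...], "rot": [[ax, ay, az], ...], "jaw": [jaw, ...]}. A call has 1 to 20 rows; each row is the pose to reach, as a shift and turn from the pose measured when the call began; what a row does not reach only later rows make up. The controller multiplies each number of a shift by 100 mm and each number of a turn by 60 degrees. A row lasts 1/10 s, in which the tool goes at most 50 mm and 8.59 degrees, less where a joint would pass 70% of its speed; a pose out of reach is approached as far as the arm can. A call with a number of a shift or a turn outside -1 to 1 is refused whole. A call with a gripper value outside its range is refused whole. The fingers move at their own pace and stop on an object; FORCE is the grip in N (left out, the last holds). Time passes only in rows, so rows that repeat a pose let the fingers close. It gives the time, the measured TCP pose, the force and the opening at its end, in the units of the state.
- r.read_state(): the state, without advancing time (a new reading comes with each control period).
- eyes.camera(name): name is "side" or "top" or "wrist"; returns the picture (420x560x3 uint8, blue, green, red); there is no depth.
- eyes.calibration(name): a dict with "fx", "fy", "cx", "cy" (pixels), "R" (3x3) and "t" (3): a world point X has camera coordinates R X + t; the wrist camera has in their place "hand_eye" (4x4, takes a point from camera to tool coordinates, whose origin is the TCP and whose axes are the flange's). Camera axes: x right, y down, z forward; pixel columns grow to the right and rows downward; lengths in m; the calibration is good to about 2 mm. A picture is of the moment at which its call begins: read the wrist's pose just before it. calibration takes no time and is no camera call.
- r.close_job(): hands the job in, once; it reports no verdict.
The state is a dict: "time": time; "joint_positions": joint angles; "joint_vel": joint speeds; "joint_torque": joint torques, N m; "ee_pos": TCP position; "eef_rot": TCP orientation; "ft_force": force on the tool from outside, world axes, zero at the start; "torque": the same for the moment, N m; "width": finger opening in m.
Only numpy, scipy, OpenCV 4.12 (cv2) and the standard library are available. Lean on these libraries where they do the work, as an engineer would, in place of code of your own. Each camera call takes 0.05 s, during which the arm holds its last target. There are 200 camera calls.

TASK

Lift the large syringe out of the top procedure tray and lay it in the two notches of the syringe rest, without letting it touch the worktop. The nested trays cling together at their corners, so peel the top tray off by raising one corner first while the opposite corner is still down, leaving the other trays standing where they are and the things round about undisturbed. Finish while holding: keep the freed tray in the gripper, level, open side up and still, with its bottom about 10 cm above the stack.

Things in the scene. Friction and masses are not known exactly. Their poses are not given: they have to be found in the camera images.
- tray: Top tray of the stack: white plastic, 230 (x) x 150 (y) x 38 mm, 0.14 kg, open side up. Origin: centre of its underside, at the start 45 mm above the stack's. Hollow rim band all round, 10 mm wide, 15 mm high, upright faces, outer corner radius 28 mm. Inside, the wall steps in 4 mm at a ledge 13 mm below the rim top, then slopes to a floor 190 x 110 mm, 2 mm thick, 36 mm below the rim top.
- tray_corner0 (a point): Rim top of the top tray at its +x +y corner (103 mm along x, 63 mm along y, 38 mm above the tray's origin). To grip: pinch the straight rim beside a corner from above (straight within 47 mm of the middle of a short side, 87 mm of a long side), one finger inside, one outside, tips 6 to 11 mm below the rim top; past 15 mm they would take the next rim too.
- tray_corner1 (a point): The same at the -x +y corner. Each corner has a bead under a springy nub of the tray below: after about 2.5 mm of play it resists with about 1.4 N and is free some 6 mm up. Freed one after another, the corners leave the stack standing (2.5 to 3 N of lift at a corner); all four at once hold more than the stack weighs and can take it along.
- tray_corner2 (a point): The same at the -x -y corner (opposite corner 0)
- tray_corner3 (a point): The same at the +x -y corner (opposite corner 1)
- tray_stack: The three trays below the top one, of the same shape, loose, together one body of 0.48 kg. Origin: centre of its underside, on the worktop; x along the long side. Its uppermost rim top is 68 mm above the worktop, and the top tray's rim stands directly on it.
- syringe: Large syringe with capped needle, 167 mm long, 25 mm over the flange, about 22 g, lying along the top tray. Origin under its middle, 11.5 mm below the axis; own y runs along it towards the plunger. The barrel, 20 mm in diameter, reaches from y = -40 mm to the flange at +62 mm.
- barrel_mid (a point): Middle of the syringe's barrel, on its axis, 11 mm to the plunger side of the syringe's origin: the place to grip it and the point that belongs midway between the notches
- syringe_rest: Fixed steel rest: plate 58 (x) x 86 (y) x 5 mm with two Y-shaped posts 5 mm thick at y = -30 and +30 mm, each with a right-angled V notch 44 mm wide, its bottom 36 mm and arm tips 58 mm above the worktop. Origin: centre of its underside. The syringe lies along its y axis, needle either way; fingers can go down between the posts (55 mm).
- rest_mid (a point): Point midway between the notches, 50 mm above the worktop: where the middle of a resting barrel lies
- kidney_dish: Steel kidney dish, 93 x 210 x 36 mm, bystander, origin under its middle
- vial_a: Glass vial, 24 mm diameter, 48 mm high, bystander
- vial_b: Glass vial, 24 mm diameter, 48 mm high, bystander
- tape_roll: Roll of tape lying flat, 104 mm diameter, 25 mm high, bystander
- pill_bottle: Screw-capped medicine bottle, 45 mm diameter, 72 mm high, bystander
Not all that is in view belongs to the job. What is shaped like the syringe_rest but blue is not meant.

How it is judged:
On the way, in this order (a step that is already met when the one before it is completed fails the run):
1. the syringe lies in both notches of the rest, let go (horizontal distance between barrel_mid and rest_mid below 0.015 m and z of barrel_mid in the frame of rest_mid between -0.007 and 0.007 m and angle between the y axis of syringe and the y axis of syringe_rest, either way round below 0.15 rad and contact force between syringe and the fingers below 0.05 N and linear speed of syringe below 0.03 m/s), for 0.2 s.
2. one corner of the top tray is raised while the opposite corner is still down (((z of tray_corner0 in the frame of tray_stack above 0.097 m and z of tray_corner2 in the frame of tray_stack below 0.088 m) or (z of tray_corner1 in the frame of tray_stack above 0.097 m and z of tray_corner3 in the frame of tray_stack below 0.088 m) or (z of tray_corner2 in the frame of tray_stack above 0.097 m and z of tray_corner0 in the frame of tray_stack below 0.088 m) or (z of tray_corner3 in the frame of tray_stack above 0.097 m and z of tray_corner1 in the frame of tray_stack below 0.088 m))), for 0.1 s.
At the end, for the whole second after the job is handed in: Fingers hold the top tray still, level within 15 deg, underside 75 to 230 mm above the stack's rim, not touching it; stack flat within 30 mm of its start; syringe released in both notches, barrel middle within 15 mm (7 mm in height) of midway, within 0.15 rad of the rest's length (height (world z) of tray between 0.143 and 0.3 m and angle between tray's own z axis and vertical below 0.26 rad and contact force between the fingers and tray above 1 N and contact force between tray and tray_stack below 0.05 N and linear speed of tray below 0.04 m/s and angular speed of tray below 0.25 rad/s and angle between tray_stack's own z axis and vertical below 0.03 rad and height (world z) of tray_stack below 0.004 m and distance of tray_stack from where it was at the start of the episode below 0.03 m and horizontal distance between barrel_mid and rest_mid below 0.015 m and z of barrel_mid in the frame of rest_mid between -0.007 and 0.007 m and angle between the y axis of syringe and the y axis of syringe_rest, either way round below 0.15 rad and contact force between syringe and the fingers below 0.05 N); the arm keeps its last pose, push and grip.
It fails at once if the stack of other trays is shifted over 30 mm, lifted over 12 mm or tipped over 0.12 rad (distance of tray_stack from where it was at the start of the episode above 0.03 m or height (world z) of tray_stack above 0.012 m or angle between tray_stack's own z axis and vertical above 0.12 rad).
It fails at once if the syringe gets down to the worktop (height (world z) of syringe below 0.02 m).
It fails at once if a bystander is moved over 30 mm (distance of any of kidney_dish, vial_a, vial_b, tape_roll, pill_bottle from where it was at the start of the episode above 0.03 m).
It also fails if it takes over 61 s, if anything falls off the work surface, if the arm or the gripper's body presses on something with over 40 N, if the wrist force passes 120 N, or if a joint passes its speed limit or range.

## Working session

There is one attempt and no reset: what is moved stays moved. The work goes in short steps, Python scripts to look and compute and a shell command to move; the robot and the scene stay as the last step left them, time stands still between calls to the robot, and variables do not carry over. Pictures are saved under pics/ and viewed, about 8 in all and at most 12, crops included, and the job is handed in when it is done.

```bash
mkdir -p pics; ls
python3 - <<'E'
from bench import r,eyes
import cv2,numpy as np
s=r.read_state();print({k:np.round(v,3).tolist() for k,v in s.items()})
for n in("top","side","wrist"):
    im=eyes.camera(n);cv2.imwrite(f"pics/{n}0.png",im)
    c=eyes.calibration(n);print(n,{k:np.round(v,4).tolist() for k,v in c.items()})
E
```

```text
pics
{'time': 0.0, 'joint_positions': [-1.159, 0.333, -0.065, 1.461, 0.022, 1.35, -0.088], 'joint_vel': [0.001, -0.001, 0.0, 0.0, 0.0, 0.0, 0.001], 'joint_torque': [0.0, -62.325, 0.025, -38.989, -0.061, 0.04, 0.0], 'ee_pos': [0.263, 0.567, 0.233], 'eef_rot': [0.216, 0.976, -0.001, -0.0], 'ft_force': [0.283, -0.405, -0.478], 'torque': [0.007, -0.029, -0.033], 'width': 0.087}
top {'fx': 406.3008, 'fy': 406.3008, 'cx': 278.4314, 'cy': 204.3372, 'R': [[-0.0824, -0.9966, -0.0066], [-0.9714, 0.0818, -0.2227], [0.2225, -0.0119, -0.9749]], 't': [0.042, 0.5164, 1.5348]}
side {'fx': 399.498, 'fy': 399.498, 'cx': 278.0083, 'cy': 207.3866, 'R': [[0.9804, -0.1969, -0.0001], [-0.1226, -0.6102, -0.7827], [0.154, 0.7674, -0.6224]], 't': [-0.4875, 0.1261, 1.3612]}
wrist {'fx': 332.9582, 'fy': 332.9582, 'cx': 276.8603, 'cy': 214.9353, 'hand_eye': [[-0.0013, -0.9684, -0.2495, 0.0678], [1.0, -0.0011, -0.0008, -0.0002], [0.0005, -0.2495, 0.9684, -0.1501], [0.0, 0.0, 0.0, 1.0]]}
```

View pics/top0.png

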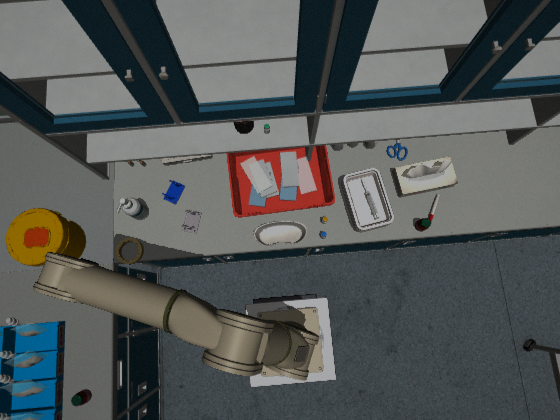

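View pics/side0.png

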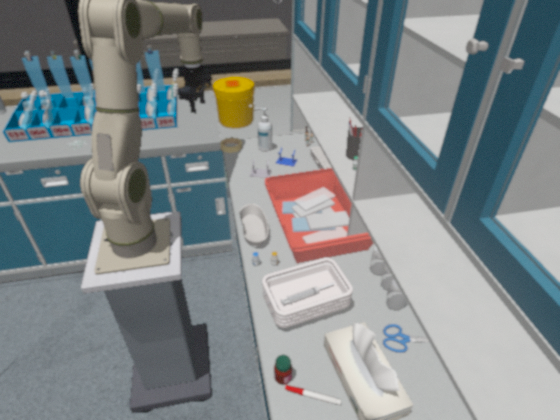

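The top view shows the white tray with the syringe at (370,197), the steel rest at (192,220), the blue rest at (174,190), vials at (323,219) and (322,235), the kidney dish at (280,233), tape at (130,250) and the pill bottle at (422,224).
The side view shows the tray at (307,290) and the steel rest at (260,170). Possible mix-ups: blue rest (174,190) for the steel one (192,220), and the marker pen (434,207) for the syringe (370,197). I choose the steel rest and the syringe in the tray, and check both in a crop.

```bash
cat > h.py <<'E'
import numpy as np,cv2
from bench import r,eyes
from scipy.spatial.transform import Rotation as Ro
def cam(n,st=None):
    c=eyes.calibration(n);K=np.array([[c["fx"],0,c["cx"]],[0,c["fy"],c["cy"]],[0,0,1]])
    if n=="wrist":
        H=np.array(c["hand_eye"]);Q=Ro.from_quat(st["eef_rot"]).as_matrix()
        Rw=Q@H[:3,:3];o=Q@H[:3,3]+st["ee_pos"];return K,Rw.T,-Rw.T@o
    return K,np.array(c["R"]),np.array(c["t"])
def ray(C,uv,z):
    K,R,t=C;o=-R.T@t;d=R.T@np.linalg.solve(K,[*uv,1.]);return o+d*(z-o[2])/d[2]
def proj(C,X):
    K,R,t=C;p=K@(R@np.asarray(X)+t);return p[:2]/p[2]
def rect(C,mask,z):
    "largest contour cast on plane z -> centre, size, long-axis angle (deg)"
    cs,_=cv2.findContours(mask,cv2.RETR_EXTERNAL,cv2.CHAIN_APPROX_NONE)
    c=max(cs,key=cv2.contourArea)[:,0]
    P=np.array([ray(C,p,z)[:2] for p in c])
    (x,y),(w,h),a=cv2.minAreaRect((P*1000).astype(np.float32))
    if w<h:w,h,a=h,w,a+90
    return x,y,w,h,(a+90)%180-90
E
python3 - <<'E'
from h import *
C=cam("top");im=cv2.imread("pics/top0.png")
for n,p,z in [("syr",(370,197),.06),("rest",(192,220),.05),("blue",(174,190),.05),("va",(323,219),.04),("vb",(322,235),.04),("kid",(280,233),.03),("tape",(130,250),.02),("pill",(422,224),.07),("dishR",(334,205),.05)]:
    print(n,ray(C,p,z).round(3))
a=cv2.resize(im[160:240,332:402],None,fx=5,fy=5,interpolation=cv2.INTER_CUBIC)
b=cv2.resize(im[170:250,155:225],None,fx=5,fy=5,interpolation=cv2.INTER_CUBIC)
cv2.imwrite("pics/c1.png",np.hstack([a,b]))
E
```

```text
syr [ 0.517 -0.362  0.06 ]
rest [0.486 0.341 0.05 ]
blue [0.613 0.408 0.05 ]
va [ 0.449 -0.171  0.04 ]
vb [ 0.386 -0.16   0.04 ]
kid [0.409 0.002 0.03 ]
tape [0.392 0.594 0.02 ]
pill [ 0.392 -0.544  0.07 ]
dishR [ 0.499 -0.219  0.05 ]
```

View pics/c1.png

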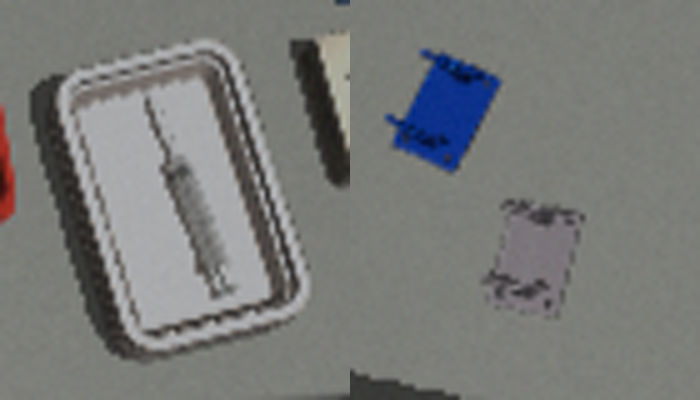

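The crop confirms it: syringe in the tray with its needle up-image at about (362,180) and plunger at (376,218). The grey steel rest is at (192,222) and the blue one at (174,190). I go over the rest first and use the wrist camera.

```bash
python3 -m inch '{"translation":[[0.4,-0.4,0.1],[0.8,-0.8,0.3],[1,-1,0.3],[1,-1,0.3]],"rot":[[0,0,0],[0,0,0],[0,0,0],[0,0,0]],"jaw":[87,87,87,87]}'
python3 -m inch '{"translation":[[0.4,-0.4,0.1],[0.8,-0.8,0.1],[0.9,-1,0.1],[0.9,-1,0.1],[0.9,-1,0.1],[0.9,-1,0.1]],"rot":[[0,0,0],[0,0,0],[0,0,0],[0,0,0],[0,0,0],[0,0,0]],"jaw":[87,87,87,87,87,87]}'
python3 - <<'E'
from h import *
s=r.read_state();im=eyes.camera("wrist");cv2.imwrite("pics/w_rest.png",im);np.savez("w_rest.npz",eef_rot=s["eef_rot"],ee_pos=s["ee_pos"])
E
```

```text
time: 0.55
ee_pos: [0.3695, 0.4614, 0.2642]
eef_rot: [0.221, 0.975, -0.0, 0.002]
ft_force: [-0.9, 0.1, -0.8]
width: 0.0867
time: 1.15
ee_pos: [0.4585, 0.3625, 0.2739]
eef_rot: [0.22, 0.976, -0.0, 0.001]
ft_force: [-0.7, 0.9, -0.1]
width: 0.0867
```

View pics/w_rest.png

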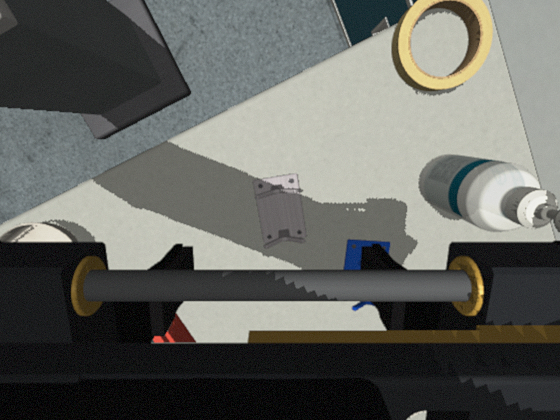

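The wrist view shows the steel rest at (279,210), in the arm's shadow; the blue one is at (367,265). I crop it to read the plate corners.

Run:
```python
from h import *
im=cv2.imread("pics/w_rest.png")[160:260,235:325]
im=cv2.convertScaleAbs(im,alpha=1.5)
cv2.imwrite("pics/c2.png",cv2.resize(im,None,fx=6,fy=6,interpolation=cv2.INTER_CUBIC))
```

```text
(no output)
```

View pics/c2.png

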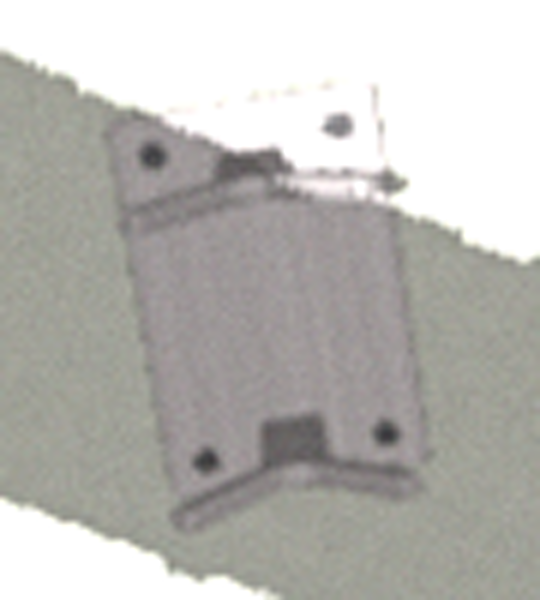

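Run:
```python
from h import *
C=cam("wrist",np.load("w_rest.npz"))
f=lambda p,z:ray(C,(p[0]/6+235,p[1]/6+160),z)[:2]
def rep(n,P):
    TL,TR,BR,BL=P;d=(TL+TR-BL-BR)/2;w=(TR+BR-TL-BL)/2
    print(n,"ctr",np.mean(P,0).round(4),"len",np.linalg.norm(d).round(4),"wid",np.linalg.norm(w).round(4),"yaw",np.degrees(np.arctan2(d[1],d[0])).round(1),"perp",(np.degrees(np.arctan2(w[1],w[0]))+90).round(1))
rep("holes",[f(p,.005) for p in [(152,156),(339,125),(385,433),(206,461)]])
rep("plate TL,BR",[f(p,.005) for p in [(110,130),(376,88),(428,458),(110+428-376,130+458-88)]])
rep("tips",[f(p,.057) for p in [(132,222),(400,183),(415,487),(180,520)]])
C2=cam("top");print(ray(C2,(192,222),.005))
```

```text
holes ctr [0.4905 0.3513] len 0.0689 wid 0.04 yaw 163.7 perp 164.0
plate TL,BR ctr [0.4906 0.3509] len 0.0829 wid 0.0581 yaw 162.4 perp 163.8
tips ctr [0.4902 0.3533] len 0.0597 wid 0.0483 yaw 160.5 perp 163.0
[0.48685112 0.35063862 0.005     ]
```

Three independent estimates agree within 2 mm: rest centre (0.4905, 0.3515), length axis at -16.5°. Plate 58 mm wide and posts 60 mm apart both match. Next I move over the tray, turning the jaws.

```bash
python3 -m inch '{"translation":[[0,-0.5,0.2],[0.1,-1,0.3],[0.1,-1,0.3]],"rot":[[0,0,-0.13],[0,0,-0.26],[0,0,-0.32]],"jaw":[87,87,87]}' >/dev/null
python3 -m inch '{"translation":[[0,-0.5,0],[0.1,-1,0],[0.1,-1,0]],"rot":[[0,0,-0.13],[0,0,-0.26],[0,0,-0.32]],"jaw":[87,87,87]}' >/dev/null
python3 -m inch '{"translation":[[0,-0.5,0],[0.1,-1,0],[0.1,-1,0]],"rot":[[0,0,-0.13],[0,0,-0.26],[0,0,-0.32]],"jaw":[87,87,87]}'
python3 -m inch '{"translation":[[0,-0.5,0],[0,-1,0],[0,-1,0]],"rot":[[0,0,-0.13],[0,0,-0.26],[0,0,-0.32]],"jaw":[87,87,87]}' >/dev/null
python3 -m inch '{"translation":[[0,-0.5,0],[0,-1,0],[0,-1,0]],"rot":[[0,0,-0.13],[0,0,-0.26],[0,0,-0.32]],"jaw":[87,87,87]}' >/dev/null
python3 -m inch '{"translation":[[0,-0.5,0],[0,-1,0],[0,-1,0]],"rot":[[0,0,-0.13],[0,0,-0.26],[0,0,-0.32]],"jaw":[87,87,87]}' >/dev/null
python3 -m inch '{"translation":[[0,-0.5,0],[0,-0.9,0],[0,-0.9,0],[0,-0.9,0],[0,-0.9,0]],"rot":[[0,0,-0.13],[0,0,-0.26],[0,0,-0.32],[0,0,-0.32],[0,0,-0.32]],"jaw":[87,87,87,87,87]}'
python3 - <<'E'
from h import *
s=r.read_state();im=eyes.camera("wrist");cv2.imwrite("pics/w_tray.png",im);np.savez("w_tray.npz",eef_rot=s["eef_rot"],ee_pos=s["ee_pos"])
print(s["joint_positions"])
E
```

```text
time: 2.1
ee_pos: [0.4917, 0.0474, 0.3072]
eef_rot: [0.675, 0.738, -0.001, 0.004]
ft_force: [-0.6, -0.0, 0.2]
width: 0.0867
time: 3.5
ee_pos: [0.4901, -0.3566, 0.3079]
eef_rot: [0.989, 0.145, -0.005, 0.005]
ft_force: [-0.1, -0.8, -0.6]
width: 0.0868
[-0.07606254  0.32152328  0.80867889  1.42969971 -0.21688979  1.48750015
 -0.5547146 ]
```

View pics/w_tray.png

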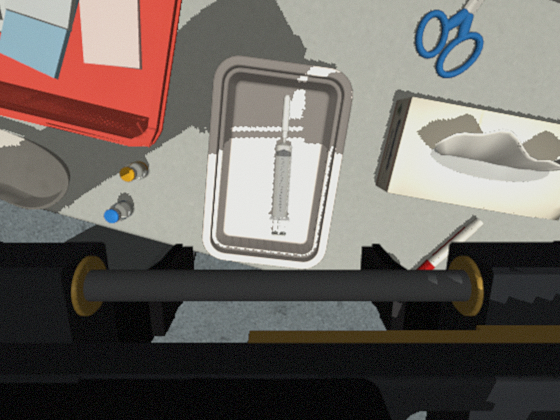

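The wrist view shows the tray from (215,58) to (335,265) and the syringe with its cap tip at (287,97) and plunger at (279,233). I crop it for precise points.

Run:
```python
from h import *
im=cv2.imread("pics/w_tray.png")[50:272,195:360]
im=(255*(im/255.)**1.0).astype(np.uint8)
im=cv2.resize(im,None,fx=2.7,fy=2.7,interpolation=cv2.INTER_CUBIC)
s=cv2.resize(cv2.imread("pics/w_tray.png")[85:245,255:315],None,fx=3.7,fy=3.7,interpolation=cv2.INTER_CUBIC)
h=max(im.shape[0],s.shape[0]);p=lambda a:cv2.copyMakeBorder(a,0,h-a.shape[0],0,0,0)
print(im.shape,s.shape);cv2.imwrite("pics/c3.png",np.hstack([p(im),p(s)]))
```

```text
(599, 446, 3) (592, 222, 3)
```

View pics/c3.png

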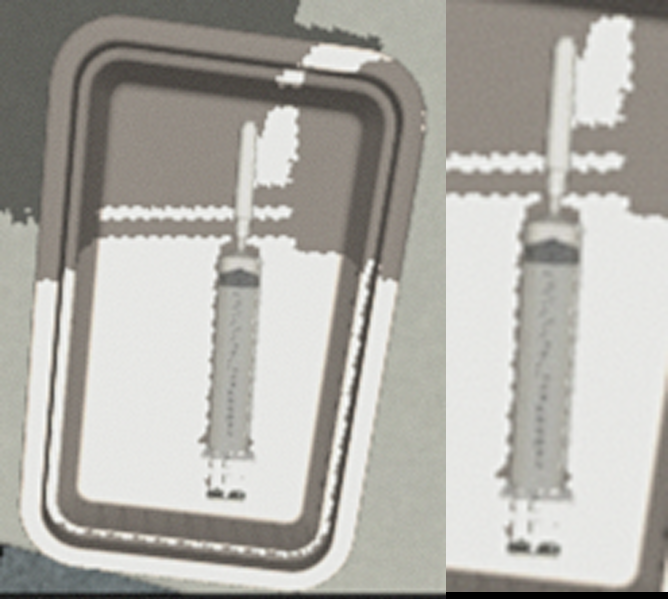

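Run:
```python
from h import *
C=cam("wrist",np.load("w_tray.npz"))
f=lambda p,z:ray(C,(p[0]/2.7+195,p[1]/2.7+50),z)[:2]
g=lambda p,z:ray(C,((p[0]-446)/3.7+255,p[1]/3.7+85),z)[:2]
ang=lambda d:np.degrees(np.arctan2(d[1],d[0])).round(2)
# rim: intersect edge lines
L=lambda a,b:(f(a,.083),f(b,.083))
def X(l,m):
    d,e=l[1]-l[0],m[1]-m[0];t=np.linalg.solve(np.c_[d,-e],m[0]-l[0]);return l[0]+t[0]*d
l=L((47,120),(22,490));rr=L((424,125),(355,520));t=L((110,15),(370,52));b=L((60,562),(290,588))
P=np.array([X(l,t),X(rr,t),X(rr,b),X(l,b)]);Q=np.array([f(p,.047) for p in[(110,83),(362,115),(298,523),(78,500)]])
for n,P in(("rim",P),("floor",Q)):
    d=(P[0]+P[1]-P[2]-P[3])/2;w=(P[1]+P[2]-P[0]-P[3])/2
    print(n,P.mean(0).round(4),np.linalg.norm(d).round(4),np.linalg.norm(w).round(4),ang(d),ang(w)+90)
a,c=g((552,226),.0585),g((540,493),.0585);tip,pl=g((566,38),.0585),g((533,550),.0585)
print("barrel",a.round(4),c.round(4),np.linalg.norm(a-c).round(4),"mid",((a+c)/2).round(4),"yaw",ang(a-c),"tip-pl",np.linalg.norm(tip-pl).round(4),ang(tip-pl),((tip+pl)/2).round(4))
wd=[np.linalg.norm(g((x,360),.0585)-g((x+56,360),.0585)) for x in(518,)];print("wid",wd)
s=r.read_state();q=Ro.from_quat(s["eef_rot"]).as_matrix();print(s["ee_pos"],"jaw",ang(q[:,1]),q[:,2].round(3))
C=cam("top")
for v in((370,197),(362.4,183),(376,216)):print(ray(C,v,.0585))
```

```text
rim [ 0.5084 -0.3491] 0.2256 0.147 9.56 9.349999999999994
floor [ 0.5075 -0.3492] 0.1879 0.1077 9.79 10.019999999999996
barrel [ 0.5366 -0.3534] [ 0.4512 -0.3752] 0.0881 mid [ 0.4939 -0.3643] yaw 14.31 tip-pl 0.1649 13.2 [ 0.5115 -0.3599]
wid [np.float64(0.018295048855993007)]
[ 0.49009312 -0.35648052  0.308092  ] jaw -73.28 [-0.009 -0.011 -1.   ]
[ 0.51737348 -0.36222663  0.0585    ]
[ 0.57660914 -0.33982383  0.0585    ]
[ 0.43988759 -0.37537059  0.0585    ]
```

Sizes match within 2% (rim 226x147, floor 188x108, syringe 165 mm). Tray centre is (0.508, -0.349) at 9.6°. Barrel middle is (0.501, -0.363) at 13.5°, given the same by the overall midpoint and by the flange. TCP z has to be about 0.061 so the tips clear the floor at 0.047.

```bash
python3 -m inch '{"translation":[[0.05,-0.03,-0.4],[0.11,-0.065,-0.8],[0.11,-0.065,-1],[0.11,-0.065,-1]],"rot":[[0.01,-0.009,-0.054],[0.01,-0.009,-0.054],[0.01,-0.009,-0.054],[0.01,-0.009,-0.054]],"jaw":[36,36,36,36]}' 10
python3 -m inch '{"translation":[[0,0,-0.4],[0,0,-0.8],[0,0,-0.95],[0,0,-0.95],[0,0,-0.95]],"rot":[[0,0,0],[0,0,0],[0,0,0],[0,0,0],[0,0,0]],"jaw":[36,36,36,36,36]}'
python3 - <<'E'
from h import *
s=r.read_state();q=Ro.from_quat(s["eef_rot"]).as_matrix();print(s["ee_pos"],np.degrees(np.arctan2(q[1,1],q[0,1])),q[:,2].round(3))
p=np.array([.501,-.363,.061])-s["ee_pos"];print("go",(p*10).round(3))
E
```

```text
time: 3.95
ee_pos: [0.5008, -0.3603, 0.2054]
eef_rot: [0.993, 0.119, -0.001, -0.001]
ft_force: [-0.2, 0.4, 0.0]
width: 0.0629
time: 4.45
ee_pos: [0.5019, -0.3609, 0.1126]
eef_rot: [0.993, 0.12, -0.0, -0.001]
ft_force: [0.3, -0.7, 0.6]
width: 0.0365
[ 0.5018705  -0.36089157  0.11264508] -76.26634628910405 [-0.001  0.001 -1.   ]
go [-0.009 -0.021 -0.516]
```

```bash
python3 -m inch '{"translation":[[-0.01,-0.02,-0.25],[-0.01,-0.02,-0.45],[-0.01,-0.02,-0.515],[-0.01,-0.02,-0.515],[-0.01,-0.02,-0.515]],"rot":[[0,0,0],[0,0,0],[0,0,0],[0,0,0],[0,0,0]],"jaw":[36,36,36,36,36]}'
python3 -m inch '{"translation":[[0,0,0],[0,0,0],[0,0,0],[0,0,0],[0,0,0],[0,0,0]],"rot":[[0,0,0],[0,0,0],[0,0,0],[0,0,0],[0,0,0],[0,0,0]],"jaw":[10,10,10,10,10,10]}' 10
```

```text
time: 4.95
ee_pos: [0.5017, -0.3635, 0.0629]
eef_rot: [0.993, 0.12, 0.0, -0.0]
ft_force: [0.7, -0.3, -0.2]
width: 0.0361
time: 5.55
ee_pos: [0.502, -0.3637, 0.0634]
eef_rot: [0.993, 0.12, 0.001, 0.0]
ft_force: [-0.9, 0.4, 5.2]
width: 0.0195
```

Gripped, width 19.5 mm. Lift and check.

```bash
python3 -m inch '{"translation":[[0,0,0.2],[0,0,0.5],[0,0,0.9],[0,0,0.9],[0,0,0.9]],"rot":[[0,0,0],[0,0,0],[0,0,0],[0,0,0],[0,0,0]],"jaw":[10,10,10,10,10]}'
python3 - <<'E'
from h import *
s=r.read_state();im=eyes.camera("wrist");cv2.imwrite("pics/w_lift.png",im)
np.savez("w_lift.npz",eef_rot=s["eef_rot"],ee_pos=s["ee_pos"])
E
```

```text
time: 6.05
ee_pos: [0.5022, -0.3638, 0.1539]
eef_rot: [0.993, 0.12, 0.001, 0.0]
ft_force: [-0.3, 0.4, -0.1]
width: 0.0196
```

View pics/w_lift.png

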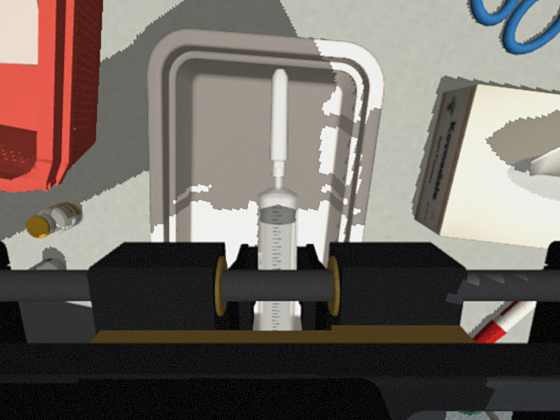

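The syringe is held centred and parallel to the tool's x axis, cap tip at (280,68). I compute its offset along the grip and the moves to the rest.

Run:
```python
from h import *
n=np.load("w_lift.npz");C=cam("wrist",n);q=Ro.from_quat(n["eef_rot"]).as_matrix()
for nm,p in(("tip",(280,68)),("shoulder",(278,196))):
    X=ray(C,p,n["ee_pos"][2]-.005);print(nm,(q.T@(X-n["ee_pos"])*1000).round(1))
print("to rest",(np.array([.4905,.3515])-n["ee_pos"][:2])*10)
```

```text
tip [93.3  1.6  5.2]
shoulder [37.   0.7  5.1]
to rest [-0.11749813  7.15310846]
```

```bash
python3 -m inch '{"translation":[[0,0.1,0.4],[0,0.3,0.8],[0,0.6,1],[0,1,1]],"rot":[[0,0,0],[0,0,0.12],[0,0,0.24],[0,0,0.36]],"jaw":[10,10,10,10]}'
python3 -m inch '{"translation":[[0,0.4,0],[0,0.8,0],[0,1,0]],"rot":[[0,0,0.13],[0,0,0.26],[0,0,0.36]],"jaw":[10,10,10]}' >/dev/null
python3 -m inch '{"translation":[[0,0.4,0],[0,0.8,0],[0,1,0]],"rot":[[0,0,0.13],[0,0,0.26],[0,0,0.36]],"jaw":[10,10,10]}' >/dev/null
python3 -m inch '{"translation":[[0,0.4,0],[0,0.8,0],[0,1,0]],"rot":[[0,0,0.13],[0,0,0.26],[0,0,0.36]],"jaw":[10,10,10]}'
python3 -m inch '{"translation":[[0,0.4,0],[0,0.8,0],[0,1,0]],"rot":[[0,0,0.13],[0,0,0.26],[0,0,0.36]],"jaw":[10,10,10]}' >/dev/null
python3 -m inch '{"translation":[[0,0.4,0],[0,0.8,0],[0,1,0]],"rot":[[0,0,0.13],[0,0,0.26],[0,0,0.36]],"jaw":[10,10,10]}' >/dev/null
python3 -m inch '{"translation":[[0,0.4,0],[0,0.8,0],[0,1,0],[0,1,0],[0,1,0]],"rot":[[0,0,0.13],[0,0,0.26],[0,0,0.36],[0,0,0.36],[0,0,0.36]],"jaw":[10,10,10,10,10]}'
cat > st.py <<'E'
from h import *
import sys
s=r.read_state();q=Ro.from_quat(s["eef_rot"]).as_matrix();a=np.degrees(np.arctan2(q[1,1],q[0,1]))
T=np.array(eval(sys.argv[1]));yaw=float(sys.argv[2]);c=np.cross(q[:,2],[0,0,-1])/1.0472
print("t",s["time"],"pos",s["ee_pos"].round(4),"jaw",a.round(2),"z",q[:,2].round(3),"go",((T-s["ee_pos"])*10).round(3),"rot",[*c[:2].round(3),round((yaw-a)/60,3)],"w",s["width"],"f",s["ft_force"].round(2))
E
python3 st.py '[.4905,.3515,.056]' 73.5
```

```text
time: 6.5
ee_pos: [0.5019, -0.2642, 0.2543]
eef_rot: [0.952, 0.305, 0.001, 0.001]
ft_force: [0.9, 0.8, -0.2]
width: 0.0197
time: 7.4
ee_pos: [0.4998, 0.0482, 0.2496]
eef_rot: [0.629, 0.777, -0.001, -0.003]
ft_force: [0.4, -0.3, -0.3]
width: 0.0197
time: 8.5
ee_pos: [0.4962, 0.3554, 0.2439]
eef_rot: [0.106, 0.994, -0.006, -0.005]
ft_force: [0.1, -0.3, -0.8]
width: 0.0199
t 8.5 pos [0.4962 0.3554 0.2439] jaw 77.83 z [-0.011 -0.011 -1.   ] go [-0.057 -0.039 -1.879] rot [np.float64(0.011), np.float64(-0.01), np.float64(-0.072)] w 0.0198557553972752 f [ 0.06 -0.29 -0.82]
```

```bash
python3 -m inch '{"translation":[[-0.06,-0.04,-0.4],[-0.06,-0.04,-0.8],[-0.06,-0.04,-1],[-0.06,-0.04,-1],[-0.06,-0.04,-1]],"rot":[[0.011,-0.01,-0.072],[0.011,-0.01,-0.072],[0.011,-0.01,-0.072],[0.011,-0.01,-0.072],[0.011,-0.01,-0.072]],"jaw":[10,10,10,10,10]}' >/dev/null
python3 st.py '[.4905,.3515,.056]' 73.5
python3 - <<'E'
from h import *
s=r.read_state();im=eyes.camera("wrist");cv2.imwrite("pics/w_pre.png",im)
side=eyes.camera("side")[140:190,235:310]
a=cv2.resize(side,(420,280),interpolation=cv2.INTER_CUBIC);
b=im[60:340,130:430]
cv2.imwrite("pics/pre.png",np.hstack([b,a]))
E
```

```text
t 9.0 pos [0.4907 0.3504 0.1445] jaw 73.37 z [-0.     0.001 -1.   ] go [-0.002  0.011 -0.885] rot [np.float64(-0.001), np.float64(-0.0), np.float64(0.002)] w 0.019372722012394417 f [-0.28  1.18  0.17]
```

View pics/pre.png

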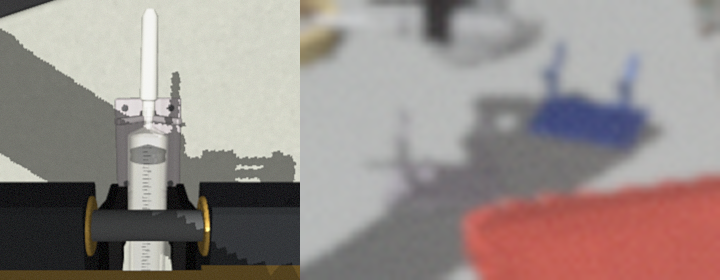

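The syringe axis (x≈149) is centred over the plate (117 to 181) and parallel to it. Lower it.

```bash
python3 -m inch '{"translation":[[0,0.01,-0.3],[0,0.01,-0.6],[0,0.01,-0.8],[0,0.01,-0.84],[0,0.01,-0.84],[0,0.01,-0.84]],"rot":[[0,0,0],[0,0,0],[0,0,0],[0,0,0],[0,0,0],[0,0,0]],"jaw":[10,10,10,10,10,10]}'
python3 -m inch '{"translation":[[0,0,-0.02],[0,0,-0.045],[0,0,-0.045],[0,0,-0.045]],"rot":[[0,0,0],[0,0,0],[0,0,0],[0,0,0]],"jaw":[10,10,10,10]}'
```

```text
time: 9.7
ee_pos: [0.4922, 0.3531, 0.0636]
eef_rot: [0.144, 0.99, 0.002, 0.001]
ft_force: [0.9, -0.1, 0.6]
width: 0.02
time: 10.1
ee_pos: [0.4922, 0.3531, 0.0592]
eef_rot: [0.144, 0.99, 0.002, 0.001]
ft_force: [0.5, 0.2, 0.3]
width: 0.0193
```

```bash
python3 -m inch '{"translation":[[-0.015,-0.015,-0.02],[-0.015,-0.015,-0.04],[-0.015,-0.015,-0.04],[-0.015,-0.015,-0.04]],"rot":[[0,0,0],[0,0,0],[0,0,0],[0,0,0]],"jaw":[10,10,10,10]}'
python3 -m inch '{"translation":[[0,0,0],[0,0,0],[0,0,0],[0,0,0]],"rot":[[0,0,0],[0,0,0],[0,0,0],[0,0,0]],"jaw":[36,36,36,36]}'
python3 -m inch '{"translation":[[0,0,0.2],[0,0,0.5],[0,0,0.9],[0,0,0.9],[0,0,0.9]],"rot":[[0,0,0],[0,0,0],[0,0,0],[0,0,0],[0,0,0]],"jaw":[36,36,36,36,36]}'
python3 - <<'E'
from h import *
s=r.read_state();im=eyes.camera("wrist");cv2.imwrite("pics/w_put.png",im)
np.savez("w_put.npz",eef_rot=s["eef_rot"],ee_pos=s["ee_pos"])
E
```

```text
time: 10.5
ee_pos: [0.4909, 0.3515, 0.0556]
eef_rot: [0.144, 0.99, 0.003, 0.002]
ft_force: [-0.5, -0.9, 5.6]
width: 0.0196
time: 10.9
ee_pos: [0.4908, 0.3515, 0.0554]
eef_rot: [0.144, 0.99, 0.002, 0.002]
ft_force: [-0.4, -0.8, -0.1]
width: 0.0349
time: 11.4
ee_pos: [0.4912, 0.3519, 0.1462]
eef_rot: [0.144, 0.99, 0.003, 0.002]
ft_force: [0.2, -0.3, -0.2]
width: 0.036
```

View pics/w_put.png

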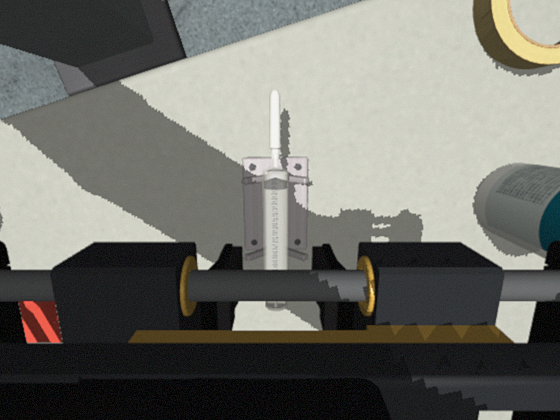

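The syringe lies in both notches (cap tip at (276,92), plate 243 to 308 centred on it), with the fingers clear and 0 N after release. Next is the tray: I'll grip the +y long rim 62 mm towards -x, near corner 1, at about (0.435, -0.290).

```bash
python3 -m inch '{"translation":[[0,0,0.4],[0,-0.1,0.8],[0,-0.5,1],[-0.1,-0.92,1]],"rot":[[0,0,0],[0,0,-0.12],[0,0,-0.24],[0,0,-0.367]],"jaw":[36,36,36,36]}' >/dev/null
python3 -m inch '{"translation":[[0,-0.4,0],[-0.08,-0.8,0],[-0.08,-0.92,0]],"rot":[[0,0,-0.13],[0,0,-0.26],[0,0,-0.367]],"jaw":[36,36,36]}' >/dev/null
python3 -m inch '{"translation":[[0,-0.4,0],[-0.08,-0.8,0],[-0.08,-0.92,0]],"rot":[[0,0,-0.13],[0,0,-0.26],[0,0,-0.367]],"jaw":[36,36,36]}' >/dev/null
python3 -m inch '{"translation":[[0,-0.4,0],[-0.08,-0.8,0],[-0.08,-0.92,0]],"rot":[[0,0,-0.13],[0,0,-0.26],[0,0,-0.367]],"jaw":[36,36,36]}'
python3 -m inch '{"translation":[[0,-0.4,0],[-0.08,-0.8,0],[-0.08,-0.92,0]],"rot":[[0,0,-0.13],[0,0,-0.26],[0,0,-0.367]],"jaw":[36,36,36]}' >/dev/null
python3 -m inch '{"translation":[[0,-0.4,0],[-0.08,-0.8,0],[-0.08,-0.92,0]],"rot":[[0,0,-0.13],[0,0,-0.26],[0,0,-0.367]],"jaw":[36,36,36]}' >/dev/null
python3 -m inch '{"translation":[[0,-0.4,0],[-0.08,-0.8,0],[-0.08,-0.92,0],[-0.08,-0.92,0],[-0.08,-0.92,0]],"rot":[[0,0,-0.13],[0,0,-0.26],[0,0,-0.367],[0,0,-0.367],[0,0,-0.367]],"jaw":[32,32,32,32,32]}' >/dev/null
python3 st.py '[.435,-.290,.17]' -80.4
```

```text
time: 12.75
ee_pos: [0.4546, -0.0301, 0.2432]
eef_rot: [0.802, 0.597, -0.002, 0.002]
ft_force: [-0.4, 1.2, 0.4]
width: 0.0363
t 13.85 pos [ 0.4265 -0.3136  0.2401] jaw -83.8 z [-0.012 -0.001 -1.   ] go [ 0.085  0.236 -0.701] rot [np.float64(0.001), np.float64(-0.012), np.float64(0.057)] w 0.03184101952664303 f [-0.07  1.18 -0.44]
```

```bash
python3 -m inch '{"translation":[[0.08,0.24,-0.3],[0.085,0.24,-0.6],[0.085,0.24,-0.7],[0.085,0.24,-0.7],[0.085,0.24,-0.7]],"rot":[[0,-0.012,0.057],[0,-0.012,0.057],[0,-0.012,0.057],[0,-0.012,0.057],[0,-0.012,0.057]],"jaw":[32,32,32,32,32]}' >/dev/null
python3 st.py '[.435,-.290,.085]' -80.4
python3 - <<'E'
from h import *
s=r.read_state();im=eyes.camera("wrist");cv2.imwrite("pics/w_rim.png",im)
np.savez("w_rim.npz",eef_rot=s["eef_rot"],ee_pos=s["ee_pos"])
E
```

```text
t 14.35 pos [ 0.4354 -0.2898  0.1711] jaw -80.34 z [ 0.001 -0.002 -1.   ] go [-0.004 -0.002 -0.861] rot [np.float64(0.002), np.float64(0.001), np.float64(-0.001)] w 0.03175366227377067 f [ 0.46 -0.22  0.17]
```

View pics/w_rim.png

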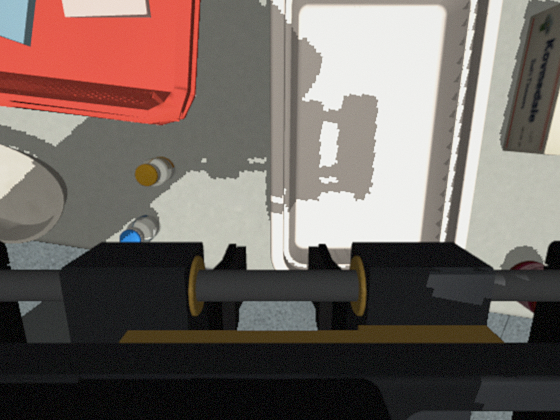

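The wrist view shows the +y rim as a vertical band at x≈269 to 287, between the fingers (240 to 315). The near edge is at row ~265. I check the lateral offset numerically.

Run:
```python
from h import *
n=np.load("w_rim.npz");C=cam("wrist",n);q=Ro.from_quat(n["eef_rot"]).as_matrix()
im=cv2.cvtColor(cv2.imread("pics/w_rim.png"),cv2.COLOR_BGR2GRAY)
for v in(30,100,215,230):
    print(v,np.median(im[v-3:v+4,258:300],0).astype(int).tolist())
for p in((269,30),(269,150),(269,215),(286,30),(286,150),(286,215),(491,30),(462,215),(350,268)):
    X=ray(C,p,.083);print(p,(q.T@(X-n["ee_pos"])*1000).round(1),X.round(4))
```

```text
30 [103, 102, 105, 105, 104, 104, 104, 104, 103, 105, 101, 99, 106, 128, 140, 151, 152, 151, 153, 151, 152, 151, 150, 151, 154, 139, 114, 125, 146, 149, 146, 144, 139, 114, 95, 125, 141, 140, 142, 147, 186, 233]
100 [103, 104, 104, 104, 105, 104, 105, 104, 105, 102, 104, 98, 102, 123, 141, 148, 150, 151, 151, 152, 151, 151, 150, 150, 149, 132, 112, 136, 152, 149, 147, 142, 115, 95, 95, 97, 97, 98, 100, 118, 134, 142]
215 [192, 190, 191, 190, 189, 191, 192, 193, 195, 194, 146, 99, 117, 192, 234, 241, 240, 239, 240, 240, 240, 239, 239, 240, 236, 192, 223, 242, 241, 243, 233, 175, 136, 137, 138, 139, 144, 189, 231, 241, 240, 239]
230 [190, 191, 190, 191, 191, 193, 192, 193, 193, 194, 195, 193, 152, 187, 232, 239, 240, 240, 239, 239, 239, 239, 240, 240, 234, 206, 227, 241, 241, 243, 223, 159, 136, 138, 138, 139, 153, 203, 236, 241, 239, 239]
(269, 30) [129.8  -4.7  88.2] [ 0.5627 -0.2636  0.083 ]
(269, 150) [53.5 -5.3 88.2] [ 0.4874 -0.2759  0.083 ]
(269, 215) [ 6.3 -5.6 88.1] [ 0.4408 -0.2834  0.083 ]
(286, 30) [129.8   6.3  88.3] [ 0.5646 -0.2744  0.083 ]
(286, 150) [53.5  6.7 88.2] [ 0.4894 -0.2877  0.083 ]
(286, 215) [ 6.3  7.  88.1] [ 0.4429 -0.2958  0.083 ]
(491, 30) [129.7 139.1  88.5] [ 0.5868 -0.4054  0.083 ]
(462, 215) [  6.  137.2  88.4] [ 0.4645 -0.4243  0.083 ]
(350, 268) [-36.   56.5  88.2] [ 0.4095 -0.3518  0.083 ]
```

The rim is centred within 1 mm and parallel to within 1°. Descend.

```bash
python3 -m inch '{"translation":[[0,0,-0.3],[0,0,-0.6],[0,0,-0.75],[0,0,-0.83],[0,0,-0.85],[0,0,-0.85]],"rot":[[0,0,0],[0,0,0],[0,0,0],[0,0,0],[0,0,0],[0,0,0]],"jaw":[32,32,32,32,32,32]}'
python3 st.py '[.435,-.290,.085]' -80.4
```

```text
time: 15.0
ee_pos: [0.4361, -0.2904, 0.0873]
eef_rot: [0.996, 0.084, 0.001, 0.001]
ft_force: [0.3, 0.7, 0.8]
width: 0.0324
t 15.0 pos [ 0.4361 -0.2904  0.0873] jaw -80.37 z [ 0.003 -0.002 -1.   ] go [-0.011  0.004 -0.023] rot [np.float64(0.002), np.float64(0.003), np.float64(-0.001)] w 0.03236370436183548 f [0.31 0.71 0.79]
```

```bash
python3 -m inch '{"translation":[[0,0,-0.025],[0,0,-0.025],[0,0,-0.025],[0,0,-0.025]],"rot":[[0,0,0],[0,0,0],[0,0,0],[0,0,0]],"jaw":[32,20,14,14]}' 15
python3 -m inch '{"translation":[[0,0,0],[0,0,0],[0,0,0],[0,0,0],[0,0,0],[0,0,0]],"rot":[[0,0,0],[0,0,0],[0,0,0],[0,0,0],[0,0,0],[0,0,0]],"jaw":[4,4,4,4,4,4]}' 55
python3 st.py '[.435,-.290,.085]' -80.4
```

```text
time: 15.4
ee_pos: [0.4362, -0.2905, 0.085]
eef_rot: [0.996, 0.084, 0.002, 0.001]
ft_force: [-0.4, 0.2, 0.6]
width: 0.0174
time: 16.0
ee_pos: [0.4363, -0.2905, 0.0852]
eef_rot: [0.996, 0.084, 0.002, 0.001]
ft_force: [-1.0, 1.0, 4.2]
width: 0.0094
t 16.0 pos [ 0.4363 -0.2905  0.0852] jaw -80.36 z [ 0.004 -0.003 -1.   ] go [-0.013  0.005 -0.002] rot [np.float64(0.002), np.float64(0.003), np.float64(-0.001)] w 0.009374897721987593 f [-0.95  0.99  4.19]
```

Gripped: width 9.4 mm, and the rim is about 10 mm. I compute the peel pose, pivoting rigidly about corner 3.

Run:
```python
from h import *
c=np.array([.508,-.3495]);a=np.radians(9.6);ex=np.array([np.cos(a),np.sin(a)]);ey=np.array([-ex[1],ex[0]])
p=np.r_[c+.103*ex-.063*ey,.070];u=np.r_[-.206*ex+.126*ey,0];u/=np.linalg.norm(u);w=np.cross(u,[0,0,1])
T=r.read_state()["ee_pos"]
for d in(2.5,5,8):
    print(d,"shift",((Ro.from_rotvec(w*np.radians(d)).as_matrix()@(T-p)+p-T)*10).round(3),"rot",(w*d/60).round(4))
```

```text
2.5 shift [ 0.008 -0.003  0.091] rot [ 0.0155  0.0387 -0.    ]
5 shift [ 0.02  -0.008  0.182] rot [ 0.031   0.0773 -0.    ]
8 shift [ 0.038 -0.015  0.29 ] rot [ 0.0496  0.1238 -0.    ]
```

```bash
python3 -m inch '{"translation":[[0,0,0.03],[0.004,-0.001,0.06],[0.008,-0.003,0.09],[0.012,-0.004,0.12],[0.016,-0.006,0.15],[0.02,-0.008,0.18],[0.02,-0.008,0.18],[0.02,-0.008,0.18],[0.02,-0.008,0.18],[0.02,-0.008,0.18]],"rot":[[0.005,0.013,0],[0.01,0.026,0],[0.0155,0.039,0],[0.02,0.051,0],[0.026,0.064,0],[0.031,0.077,0],[0.031,0.077,0],[0.031,0.077,0],[0.031,0.077,0],[0.031,0.077,0]],"jaw":[4,4,4,4,4,4,4,4,4,4]}'
python3 st.py '[.438,-.291,.103]' -80.4
python3 - <<'E'
from h import *
cv2.imwrite("pics/side_peel.png",eyes.camera("side"));cv2.imwrite("pics/top_peel.png",eyes.camera("top"))
E
```

```text
time: 17.0
ee_pos: [0.4382, -0.2913, 0.1031]
eef_rot: [0.996, 0.084, -0.037, -0.018]
ft_force: [0.5, -1.2, -1.2]
width: 0.0096
t 17.0 pos [ 0.4382 -0.2913  0.1031] jaw -80.46 z [-0.077  0.03  -0.997] go [-0.002  0.003 -0.001] rot [np.float64(-0.029), np.float64(-0.073), np.float64(0.001)] w 0.009620349031528605 f [ 0.46 -1.16 -1.18]
```

```bash
python3 -m inch '{"translation":[[0.006,-0.002,0.03],[0.012,-0.004,0.07],[0.018,-0.007,0.1],[0.018,-0.007,0.1],[0.018,-0.007,0.1],[0.018,-0.007,0.1]],"rot":[[0.006,0.015,0],[0.012,0.031,0],[0.0186,0.0465,0],[0.0186,0.0465,0],[0.0186,0.0465,0],[0.0186,0.0465,0]],"jaw":[4,4,4,4,4,4]}'
python3 - <<'E'
from h import *
cv2.imwrite("pics/side_peel2.png",eyes.camera("side"));cv2.imwrite("pics/top_peel2.png",eyes.camera("top"))
# stack lower wall shift vs start in side view: template at the near side's bottom (world z~0.02)
C=cam("side");a=cv2.imread("pics/side0.png",0);b=cv2.imread("pics/side_peel2.png",0)
for X in((.42,-.43,.015),(.50,-.425,.02),(.60,-.40,.02)):
    u,v=proj(C,X).round().astype(int);t=a[v-9:v+10,u-9:u+10];w=b[v-17:v+18,u-17:u+18]
    m=cv2.matchTemplate(w,t,cv2.TM_CCOEFF_NORMED);_,s,_,l=cv2.minMaxLoc(m);print((u,v),round(s,2),l[0]-8,l[1]-8)
E
```

```text
time: 17.7
ee_pos: [0.44, -0.292, 0.113]
eef_rot: [0.994, 0.084, -0.06, -0.03]
ft_force: [0.8, -0.0, -1.1]
width: 0.0091
(np.int64(281), np.int64(327)) 0.99 0 0
(np.int64(309), np.int64(319)) 0.96 0 0
(np.int64(341), np.int64(306)) 0.95 0 0
```

The stack has not moved in the side view (0 px at three points). Lift slowly, levelling once clear.

```bash
python3 -m inch '{"translation":[[0,0,0.05],[0,0,0.1],[0,0,0.15],[0,0,0.2],[0,0,0.25],[0,0,0.3],[0,0,0.4],[0,0,0.4],[0,0,0.4]],"rot":[[0,0,0],[0,0,0],[0,0,0],[0,0,0],[0,0,0],[0,0,0],[0,0,0],[0,0,0],[0,0,0]],"jaw":[4,4,4,4,4,4,4,4,4]}'
python3 st.py '[.435,-.290,.21]' -80.4
python3 - <<'E'
from h import *
cv2.imwrite("pics/side_l.png",eyes.camera("side"))
C=cam("side");a=cv2.imread("pics/side0.png",0);b=cv2.imread("pics/side_l.png",0)
for X in((.42,-.43,.015),(.50,-.425,.02),(.60,-.40,.02)):
    u,v=proj(C,X).round().astype(int);t=a[v-9:v+10,u-9:u+10];w=b[v-17:v+18,u-17:u+18]
    m=cv2.matchTemplate(w,t,cv2.TM_CCOEFF_NORMED);_,s,_,l=cv2.minMaxLoc(m);print(round(s,2),l[0]-8,l[1]-8)
E
```

```text
time: 18.7
ee_pos: [0.4402, -0.292, 0.1533]
eef_rot: [0.994, 0.084, -0.06, -0.03]
ft_force: [-0.3, 0.4, -1.2]
width: 0.0092
t 18.7 pos [ 0.4402 -0.292   0.1533] jaw -80.59 z [-0.124  0.049 -0.991] go [-0.052  0.02   0.567] rot [np.float64(-0.047), np.float64(-0.119), np.float64(0.003)] w 0.009239069478996392 f [-0.34  0.42 -1.23]
0.99 0 0
0.96 0 0
0.65 1 0
```

Force -1.2 N is the tray's own weight, so it is free. Level it and raise it to the final height.

```bash
python3 -m inch '{"translation":[[0,0,0.1],[0,0,0.2],[0,0,0.3],[0,0,0.4],[0,0,0.5],[0,0,0.57],[0,0,0.57],[0,0,0.57],[0,0,0.57],[0,0,0.57]],"rot":[[-0.01,-0.024,0],[-0.02,-0.048,0],[-0.03,-0.072,0],[-0.04,-0.096,0],[-0.047,-0.119,0],[-0.047,-0.119,0],[-0.047,-0.119,0],[-0.047,-0.119,0],[-0.047,-0.119,0],[-0.047,-0.119,0]],"jaw":[4,4,4,4,4,4,4,4,4,4]}'
python3 - <<'E'
from h import *
s=r.read_state();S=eyes.camera("side");T=eyes.camera("top");W=eyes.camera("wrist");P=cv2.imread("pics/side_peel2.png")
cv2.imwrite("pics/side_f.png",S);cv2.imwrite("pics/top_f.png",T);cv2.imwrite("pics/wrist_f.png",W)
k=lambda im,x,y,w,h,W_,H_:cv2.resize(im[y:y+h,x:x+w],(W_,H_),interpolation=cv2.INTER_CUBIC)
a=np.hstack([k(S,225,205,140,105,400,300),k(P,225,225,140,105,400,300)])
b=np.hstack([k(T,150,170,80,80,300,300),k(T,310,140,100,100,250,300),k(W,130,0,250,300,250,300)])
cv2.imwrite("pics/fin.png",np.vstack([a,b]))
E
python3 st.py '[.435,-.290,.21]' -80.4
```

```text
time: 19.75
ee_pos: [0.4398, -0.2918, 0.2095]
eef_rot: [0.996, 0.084, -0.001, -0.0]
ft_force: [-0.8, -0.6, -1.1]
width: 0.0094
t 19.9 pos [ 0.4399 -0.2918  0.2098] jaw -80.36 z [-0.001  0.    -1.   ] go [-0.049  0.018  0.002] rot [np.float64(-0.0), np.float64(-0.001), np.float64(-0.001)] w 0.009673835401120146 f [-0.    1.   -1.77]
```

View pics/fin.png

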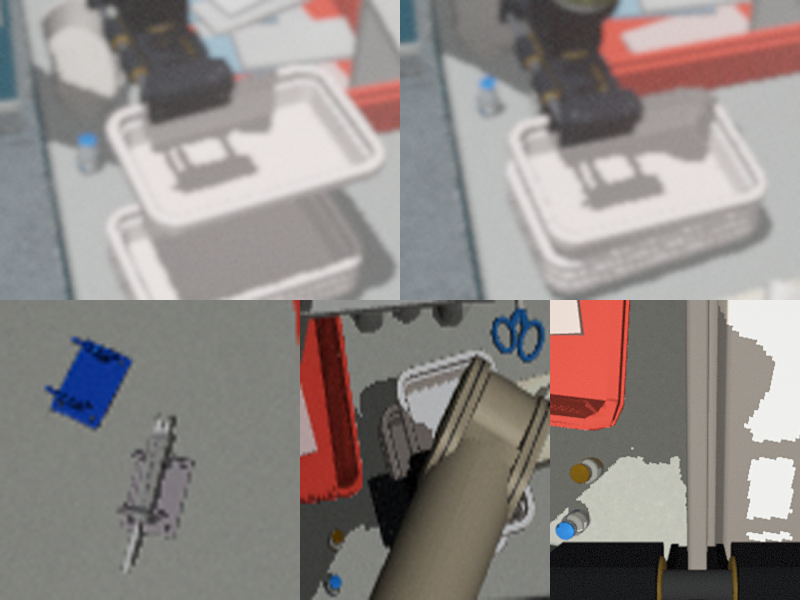

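The tray is held clear and the stack is in place. In the peel view the near-robot left corner is raised while the far right corner is still nested. In the top crop the syringe sits on the rest. I check both numerically.

Run:
```python
from h import *
C=cam("top")
f=lambda p,z:ray(C,(p[0]/3.75+150,p[1]/3.75+170),z)
a,b=f((127,570),.05),f((163,418),.05);d=b-a
print("syr len",np.linalg.norm(d),"yaw",np.degrees(np.arctan2(d[1],d[0])),"barrel_mid",a+d/np.linalg.norm(d)*.0945)
n=np.load("w_put.npz");W=cam("wrist",n);t=ray(W,(276,92),.05);m=ray(W,(275,240),.05);e=m-t;print("wrist: yaw",np.degrees(np.arctan2(e[1],e[0])),"mid",t+e/np.linalg.norm(e)*.0945)
# tray: expected outer extremes of the level rim in the final side picture
S=cam("side");A=np.radians(9.6);ex=np.array([np.cos(A),np.sin(A)]);ey=np.array([-ex[1],ex[0]])
c=np.array([.508,-.3495])+[.0036,-.0013]
for z in(.208,):
  for sx,sy in((1,1),(-1,1),(-1,-1),(1,-1)):
    q=np.r_[c+sx*.103*ex+sy*.063*ey,z];u=proj(S,q);print((sx,sy),((u-[225,205])*400/140).round(0))
```

```text
syr len 0.15032751658628893 yaw -15.739431453504977 barrel_mid [0.19494991 0.35895063 0.05      ]
wrist: yaw -17.109167326436555 mid [0.49298707 0.35084881 0.05      ]
(1, 1) [312.  63.]
(-1, 1) [113. 116.]
(-1, -1) [163. 213.]
(1, -1) [376. 150.]
```

Run:
```python
from h import *
C=cam("top")
f=lambda p,z:ray(C,(p[0]/3.75+150,p[1]/3.75+170),z)
a,b=f((127,270),.05),f((163,118),.05);d=b-a
print("syr len",np.linalg.norm(d),"yaw",np.degrees(np.arctan2(d[1],d[0])),"barrel_mid",a+d/np.linalg.norm(d)*.0945)
s=r.read_state();print(s["time"],s["ee_pos"],abs(s["joint_vel"]).max(),s["width"],s["ft_force"])
r.close_job()
```

```text
syr len 0.16368162586871188 yaw -15.167238019732421 barrel_mid [0.49305386 0.35073476 0.05      ]
19.9 [ 0.4399451  -0.29184969  0.20977668] 0.0032569194164755594 0.009673835401120146 [-0.00176968  0.99864947 -1.76668692]
the job is handed in; nothing more can be done
```

I laid the syringe in the steel rest and peeled the top tray off by its -x +y corner (corner 1), pivoting about the opposite corner. I handed the job in at 19.9 s with the tray still in the gripper. The hand-in gives no verdict, so these are my own last checks:

- **Syringe:** the wrist and top cameras both put the barrel middle about 3 mm from midway between the notches and within 2° of the rest's length. The fingers read about 0 N after letting go. I did not measure its resting height directly; I inferred it from the contact force while lowering it.
- **Peel:** the gripped corner was raised with the tool tilted 5°, then 8°. The side picture shows the opposite corner still nested then, though I did not measure either corner's height.
- **Tray:** it is pinched at 9.6 mm and nearly still. The wrist reads 1.2–1.8 N, about the tray's own weight. Its underside is worked out to be about 0.17 m up, or 10 cm above the stack. Its -y side looks a few millimetres low in the side view, a tilt of roughly 2–4°.
- **Stack:** no shift in the side view at all three points after the peel. After the lift, two points still read 0 pixels; the third matched poorly (0.65) and read 1 pixel, so I did not count on it.
- **Bystanders:** in the last pictures I saw no sign that any had moved, but I did not measure their positions.

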